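# Eject the spent filter plugs and put the ejector pin away

## Robot

A 6-joint arm with a two-finger parallel gripper is mounted at the origin on the work surface. World frame = base frame: x ahead of the robot, y to its left, z up, the work surface at z = 0. Lengths are in mm, angles in rad, forces in N, time in s.
With the tool pointing down it reaches from about 275 to 850 mm from the base axis. Payload 19 kg.
Tool frame: the origin (TCP) lies midway between the tips of the shut fingers; the grasp point (between the pads) lies 19 mm behind it; z points along the fingers, y is the line along which they close (so a half turn about z gives the same grasp; the last joint's range is limited). The gripper opens to 85 mm and grips with 20 to 120 N. Pads are 22 mm wide; open, the fingers measure 114 mm over their backs; the gripper's body (76 mm by 85 mm) begins 54 mm behind the grasp point. The pads swing forward as they close: fully open they stand 13 mm farther back than shut.
Start: joints at [1.103, 0.15, 1.437, -0, 1.554, -0.134], TCP at [188.393, 543.229, 231.267] pointing down, gripper open.
Joint ranges: [-2.8, 2.8], [-0.68, 2.1], [0.12, 2.68], [-1.39, 4.53], [0.16, 2.79], [-2.81, 2.81]. Speed limits (rad/s): [1.89, 1.89, 2.22, 3.01, 3.01, 3.01].

## Interface

Orientations are given as a unit quaternion [w, x, y, z].
In Python, from plant import r gives the robot as it stands. The module is installed in compiled form; this text tells all that it offers.
- The arm moves only by the shell command python3 -m creep 'ROWS' [FORCE]. ROWS is JSON, a list of rows, each a list of 7 numbers: the opening in per cent of the stroke, from 0 (shut) to 100 (fully open), then the shift along the tool's x, y, z in units of 25 mm (1.0 is 25 mm), then the turn, a rotation vector about the tool's x, y, z in units of 5 degrees (1.0 is 5 degrees). In form: [[hand, x, y, z, rx, ry, rz], ...]. A call has 1 to 20 rows; each row shifts and turns the commanded pose from where the row before left it, along the tool's axes as they then stand; what a row does not reach is not made up. A row lasts 1/12 s, in which the tool goes at most 41.7 mm and 7.16 degrees, less where a joint would pass 70% of its speed; a pose out of reach is approached as far as the arm can. A call is refused whole if a number of a shift passes 1 or a number of a turn 1, either way. A call with a gripper value outside its range is refused whole. The fingers move at their own pace and stop on an object; FORCE is the grip in N (left out, the last holds). Time passes only in rows, so rows that do not move let the fingers close. It gives the time, the measured TCP pose, the force, the opening and the grip force at its end, in the units of the state.
- r.sense(): the state, without advancing time (a new reading comes with each control period).
- r.snapshot(name): name is "scene" or "top"; returns (picture, depth): 384x512x3 uint8, red, green, blue; 384x512 float32, mm along the optical axis (not along the pixel's ray), 0 where there is no reading.
- r.camera_params(name): a dict with "intrinsics" (3x3 intrinsics, pixels), "extrinsics" (4x4, takes a point from world to camera coordinates). Camera axes: x right, y up, looking along -z (the intrinsics and any distortion apply to the point x, -y, -z); pixel columns grow to the right and rows downward; lengths in mm; the calibration is good to about 2 mm. A picture is of the moment at which its call begins. camera_params takes no time and is no camera call.
- r.finish_job(): hands the job in; it is judged then, once.
The state is a dict: "t": time; "qpos": joint angles; "joint_velocities": joint speeds; "joint_torque": joint torques, N m; "tool_pos": TCP position; "ee_rot": TCP orientation; "contact_force": force on the tool from outside, world axes, zero at the start; "ft_torque": the same for the moment, N m; "finger_gap": opening from 0.0 (shut) to 1.0 (fully open); "grasp_force": force on a finger pad.
Only numpy, scipy, OpenCV 4.12 (cv2) and the standard library are available. Lean on these libraries where they do the work, as an engineer would, in place of code of your own. Each camera call takes 0.05 s, during which the arm holds its last target. There are 200 camera calls.

## Task

Clear the filter block on the lab bench: press the red release so that the instrument case's lid pops up, then steady the lid and swing it back until it stands fully open and still. Slide the green catch tray under the block and, with the ejector pin from the case, drive every orange plug down out of its bore into the tray. Then stand the pin back in its socket in the case and close the lid until it latches; do not disturb the burner, the well plate or the dish.

Things in the scene. Friction and masses are not known exactly. Their poses are not given: they have to be found in the camera images.
- case: white instrument case fixed on the bench, open-topped tub 150 (x) x 200 (y) x 122 mm high, walls 5 mm, with a grey lid hinged along its far (+x) rim. Origin: centre of its underside; its front, with the red release on a ledge, faces its own -x
- case_socket (a point): centre of the mouth of the pin's socket inside the case, 51 mm above the bench: a round hole 16 mm across and 39 mm deep in a 50 mm square grey block on the case floor. The pin's foot stands 12 mm above the bench when home
- lid (a joint): lid angle, rad: 0 shut and latched, grows as it opens, stop at 1.75. Unlatched, its spring lifts it by itself to only about 0.8 to 1.1; beyond that a stiff hinge (1 N at the edge) leaves it where it is put, even past 1.7. Closing takes some 3 N at the edge; in the last few mm press down near the front edge with 4 to 8 N until it clicks under the hook, else it springs up again
- lid_hinge (a point): middle of the hinge line, which runs along the case's y: 75 mm behind the case's centre, 122 mm above the bench
- lid_edge (a point): middle of the front edge of the lid, a plate 150 x 200 x 8 mm: 150 mm from the hinge, mid-thickness. A steel tongue, 30 mm wide, sticks out 18 mm beyond it and snaps under the hook of the release
- release (a joint): angle of the red rocker button, rad: 0 at rest, 0.3 fully pressed, springs back. Pressing its pad straight down 6 to 10 mm (3 to 5 N) draws the hook behind it away from the lid's tongue
- button_top (a point): centre of the top of the button's pad, 26 (x) x 36 (y) mm, 114 mm above the bench, 50 mm in front of the case's front wall; the hook stands up 30 mm higher, 20 to 40 mm behind this point
- pin: ejector pin, standing in the socket: steel rod 10 mm across and 66 mm long, above it a blue square handle 18 x 18 mm and 40 mm high (106 mm in all). Origin: the foot of the rod, z up along the rod
- pin_grip (a point): middle of the pin's handle, 86 mm above its foot; the handle's faces look along the pin's x and y
- block: aluminium filter block fixed on the bench: a slab 50 (x) x 220 (y) x 32 mm, top 82 mm up, on two 10 mm legs at its own y = +-105 mm; 200 mm free between them, 50 mm free under it. Four bores 22 mm across go straight down through it at y = -60, -20, 20, 60 mm. A low bar behind it (14 mm high, front face at x = +56 mm) stops the tray. Origin: bench level under the slab's centre
- bore0 (a point): centre of the top mouth of the bore at the block's y = -60 mm
- bore1 (a point): the same at y = -20 mm
- bore2 (a point): the same at y = +20 mm
- bore3 (a point): the same at y = +60 mm
- plug0: orange filter plug, 20 mm across, 22 mm high with a white waist, stuck in bore0 with its top 5 mm below the mouth; a sprung ball in the bore holds it (about 10 N to drive it); pushed down 20 mm or more from there it falls free. Origin: centre of its underside. May be absent
- plug1: the same in bore1; may be absent
- plug2: the same in bore2; may be absent
- plug3: the same in bore3; may be absent
- tray: loose green catch tray, 100 (x) x 168 (y) x 22 mm high, walls and floor 4 mm, 0.25 kg, standing in front of the block (on its -x side). Origin: centre of its underside. Parallel to the block and centred under it (within 15 mm) it catches every plug. Its back then stands 6 mm short of the block's stop bar. It slides on the bench
- tray_fin (a point): point on the tray's upright handle fin, 35 mm above its underside: the fin is 12 mm thick (y), 40 mm long (x), its top 48 mm above the bench, and its middle is 69 mm from the tray's centre towards the tray's -x
- burner: bystander: small lab burner, 118 mm high on a 76 mm round foot; leave alone
- wellplate: bystander: clear well plate 85 x 127 x 14 mm; leave alone
- dish: bystander: round dish with black lid, 94 mm across, 17 mm high; leave alone

How it is judged:
By the outcome, as a careful person would: the job done as asked, in the order asked, and still so for the second after the job is handed in, with the robot touching nothing.
Of plug0, plug1, plug2, plug3 only 2 to 4 are there at a start; the rules pass over those that are not, and their reading is None.
At some moment in a run one of tray may be knocked a few centimetres aside while the robot is not near it.
It also fails if it takes over 210 s, if anything falls off the work surface, if the arm or the gripper's body presses on something with over 40 N, if the wrist force passes 120 N, or if a joint passes its speed limit or range.

## Working session

There is one attempt and no reset: what is moved stays moved. The work goes in short steps, Python scripts to look and compute and a shell command to move; the robot and the scene stay as the last step left them, time stands still between calls to the robot, and variables do not carry over. Pictures are saved under pics/ and viewed, at most 14 in all, crops included, and the job is handed in when it is done.

```bash
mkdir -p pics
cat > h.py <<'E'
import numpy as np, cv2
from plant import r
def snap(cam,fn=None):
    im,d=r.snapshot(cam)
    if fn: cv2.imwrite('pics/'+fn,cv2.cvtColor(im,cv2.COLOR_RGB2BGR))
    return im,d
def ray(cam,u,v):
    P=r.camera_params(cam);K=np.array(P['intrinsics']);E=np.array(P['extrinsics'])
    c=np.linalg.inv(K)@[u,v,1.0];c=np.array([c[0],-c[1],-c[2]])
    R=E[:3,:3];o=-R.T@E[:3,3];return o,R.T@c
def onz(cam,u,v,z):
    o,d=ray(cam,u,v);return o+d*(z-o[2])/d[2]
def cloud(cam,d):
    P=r.camera_params(cam);K=np.array(P['intrinsics']);E=np.array(P['extrinsics'])
    v,u=np.mgrid[:d.shape[0],:d.shape[1]]
    c=np.stack([(u-K[0,2])/K[0,0]*d,-(v-K[1,2])/K[1,1]*d,-d],-1)
    return (c-E[:3,3])@E[:3,:3]
E
python3 - <<'E'
from h import *
print(r.sense())
for c in('scene','top'):
    im,d=snap(c,c+'0.png');np.savez(c+'0.npz',im=im,d=d);print(r.camera_params(c))
E
```

```text
{'t': 0.0, 'qpos': array([ 1.10300826e+00,  1.50979457e-01,  1.43798415e+00, -2.73967630e-05,
        1.55377388e+00, -1.33962497e-01]), 'joint_velocities': array([-0.00057133,  0.00039993, -0.00011283, -0.0011684 ,  0.00172543,
       -0.0001968 ]), 'joint_torque': array([ 3.51166600e-03, -7.13086581e+01, -5.70862556e+01,  7.41476538e-05,
        9.16725956e-03,  4.61113848e-05]), 'tool_pos': array([188.30986687, 543.05475787, 230.70251178]), 'ee_rot': array([-1.56559149e-04,  1.66138572e-01,  9.86102250e-01, -5.50764010e-04]), 'contact_force': array([ 0.13139288,  0.01948545, -0.08316222]), 'ft_torque': array([-0.01453823, -0.02526275,  0.03769013]), 'grasp_force': 0.0, 'finger_gap': 1.0006854320725644}
{'intrinsics': array([[348.31374319,   0.        , 259.18311616],
       [  0.        , 348.31374319, 186.4637269 ],
       [  0.        ,   0.        ,   1.        ]]), 'extrinsics': array([[ 8.36847386e-02,  9.96453252e-01, -8.81934258e-03,
        -1.71922245e+01],
       [-7.24071404e-01,  6.68852032e-02,  6.86474305e-01,
         3.43200589e+02],
       [ 6.84629437e-01, -5.10615890e-02,  7.27100576e-01,
        -1.51007528e+03],
       [ 0.00000000e+00,  0.00000000e+00,  0.00000000e+00,
         1.00000000e+00]])}
{'intrinsics': array([[411.71543263,   0.        , 253.41513091],
       [  0.        , 411.71543263, 192.88839087],
       [  0.        ,   0.        ,   1.        ]]), 'extrinsics': array([[ 1.83184486e-02, -9.99437358e-01,  2.80963085e-02,
        -3.75229921e+01],
       [ 9.86804184e-01,  2.25942287e-02,  1.60334034e-01,
        -5.72772692e+02],
       [-1.60878637e-01,  2.47884841e-02,  9.86662858e-01,
        -1.13198764e+03],
       [ 0.00000000e+00,  0.00000000e+00,  0.00000000e+00,
         1.00000000e+00]])}
```

View pics/scene0.png

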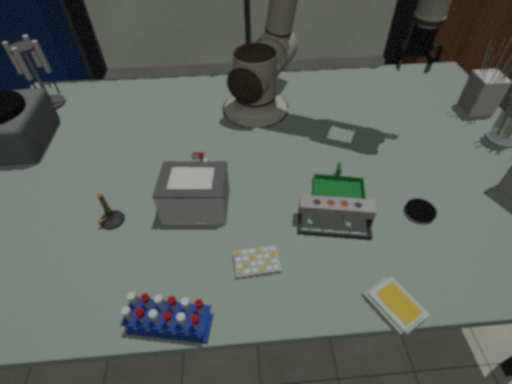

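View pics/top0.png

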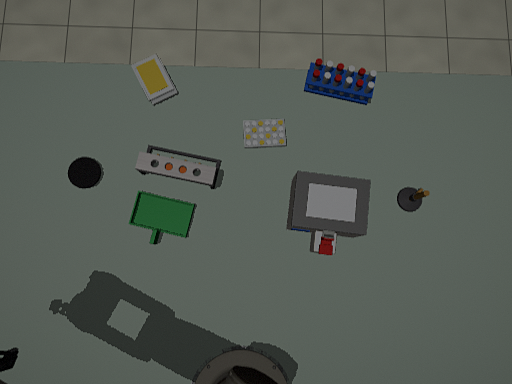

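The scene view (camera on the far side) shows the case at about (193,192), the block at (337,212) with two orange plugs at (331,203) and (344,204), and the tray at (338,187). In the top view the lid is at (330,203), the red button at (326,244), the bores at (154,163), (169,167), (182,170) and (197,173), and the tray at (163,214) with its fin at (156,236). The burner is at (410,199), the well plate at (265,133) and the dish at (86,172).

```bash
cat > m0.py <<'E'
from h import *
Z=np.load('top0.npz');im,d=Z['im'],Z['d'];X=cloud('top',d)
hsv=cv2.cvtColor(im,cv2.COLOR_RGB2HSV)
def reg(u0,u1,v0,v1):
    m=np.zeros(d.shape,bool);m[v0:v1,u0:u1]=1;return m
def rect(name,m):
    p=X[m];q=p[:,:2].astype(np.float32);c,s,a=cv2.minAreaRect(q)
    print(name,len(q),'c',np.round(c,1),'s',np.round(s,1),'a',round(a,2),'z',np.round(np.percentile(p[:,2],[5,50,95]),1))
z=X[...,2]
rect('lid',reg(275,380,160,245)&(z>115)&(z<130))
rect('block',reg(125,230,135,200)&(z>76)&(z<88))
g=(hsv[...,0]>45)&(hsv[...,0]<80)&(hsv[...,1]>150)&reg(110,210,180,260)
rect('tray',g&(z<30));rect('trayrim',g&(z>15)&(z<27));rect('fin',g&(z>38))
red=((hsv[...,0]<6)|(hsv[...,0]>174))&(hsv[...,1]>150)&reg(300,350,225,265)
rect('red',red);rect('redlow',red&(z<120));rect('redhigh',red&(z>120))
rect('burner',reg(385,440,175,220)&(z>8));rect('tip',reg(385,440,175,220)&(z>100))
o=(hsv[...,0]>6)&(hsv[...,0]<20)&(hsv[...,1]>150)&reg(135,220,145,190)
n,l,st,ce=cv2.connectedComponentsWithStats(o.astype(np.uint8))
for i in range(1,n):
    if st[i,4]>8: print('plug',ce[i],st[i,4],onz('top',*ce[i],77))
dk=(im.max(-1)<110)&(z<200)&reg(140,212,152,185)
P=[(154,163),(197,173)]
for p in P: print(p,onz('top',*p,82), d[p[1],p[0]],im[p[1],p[0]])
cv2.imwrite('pics/crop0.png',cv2.cvtColor(cv2.resize(np.hstack([im[140:270,120:220],im[150:280,280:380]]),None,fx=4,fy=4),cv2.COLOR_RGB2BGR))
E
python3 m0.py
```

```text
lid 2081 c [ 522.4 -229.5] s [201.1 188.2] a 84.33 z [125.2 128.4 129.9]
block 1227 c [636.1 195. ] s [221.1  51.1] a 79.35 z [77.  80.5 83.9]
tray 1896 c [493.2 242.2] s [168.2 134.4] a 77.86 z [-1.3  3.  20.9]
trayrim 223 c [493.2 242.2] s [168.2 134.4] a 77.86 z [16.  20.4 24.5]
fin 72 c [408.4 133.8] s [263.5  38.4] a 72.96 z [  41.    45.6 1209.8]
red 200 c [ 424.7 -223.3] s [43.6 43.1] a 83.87 z [106.3 111.9 134. ]
redlow 184 c [ 424.7 -223.3] s [43.6 43.1] a 83.87 z [106.2 111.5 115.8]
redhigh 16 c [ 442.2 -219.9] s [26.3  4.5] a 77.85 z [121.1 135.6 139.8]
burner 447 c [ 501.2 -259.3] s [ 68.  571.6] a 17.3 z [  8.9  15.1 116.6]
tip 53 c [ 477.  -250.4] s [ 15.5 540.8] a 21.79 z [ 105.2  116.5 1209.8]
plug [168.25       166.33333333] 36 [638.38411931 215.03863889  77.        ]
plug [182.30555556 169.25      ] 36 [630.99797331 175.46978038  77.        ]
(154, 163) [645.79334124 254.11969765  82.        ] 1232.8501 [39 41 39]
(197, 173) [620.22822257 133.46077386  82.        ] 1231.3464 [46 52 48]
```

View pics/crop0.png

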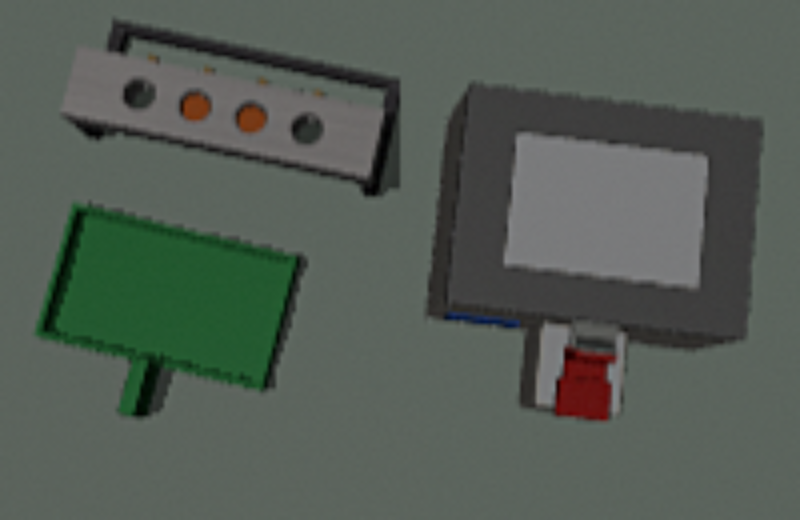

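Only plug1 and plug2 are present; I can see through bores 0 and 3. The case yaw is about -5.7° with its centre at (541,-231), and the block yaw is about -10.7° at (635,195). Next I press the button.

```bash
cat > go.py <<'E'
# usage: go.py x y z yaw_deg : turn (units) then shift (units, in the turned axes)
import sys;from h import *;from scipy.spatial.transform import Rotation as Ro
x,y,z,a=map(float,sys.argv[1:5]);s=r.sense()
q=s['ee_rot'];R0=Ro.from_quat([q[1],q[2],q[3],q[0]]).as_matrix()
c,n=np.cos(np.radians(a)),np.sin(np.radians(a));Rt=np.array([[-c,-n,0],[-n,c,0],[0,0,-1.]])
print('t',round(s['t'],2),'pos',np.round(s['tool_pos'],1),'F',np.round(s['contact_force'],1),'gap',round(s['finger_gap'],3))
print('turn',np.round(Ro.from_matrix(R0.T@Rt).as_rotvec(degrees=True)/5,2),'shift',np.round(Rt.T@(np.array([x,y,z])-s['tool_pos'])/25,2))
E
python3 go.py 412 -218.6 180 -5.7
```

```text
t 0.1 pos [188.3 543.1 230.7] F [-0.3  0.8  0.6] gap 0.997
turn [-0.01 -0.   -2.68] shift [-11.93 -29.43   2.03]
```

```bash
python3 -m creep '[[0,0,0,0,0,0,-0.9],[0,0,0,0,0,0,-0.9],[0,0,0,0,0,0,-0.88],[0,-0.4,-0.98,0,0,0,0],[0,-0.4,-0.98,0,0,0,0],[0,-0.4,-0.98,0,0,0,0],[0,-0.4,-0.98,0,0,0,0],[0,-0.4,-0.98,0,0,0,0],[0,-0.4,-0.98,0,0,0,0],[0,-0.4,-0.98,0,0,0,0],[0,-0.4,-0.98,0,0,0,0],[0,-0.4,-0.98,0,0,0,0],[0,-0.4,-0.98,0,0,0,0],[0,-0.4,-0.98,0,0,0,0],[0,-0.4,-0.98,0,0,0,0],[0,-0.4,-0.98,0,0,0,0],[0,-0.4,-0.98,0,0,0,0],[0,-0.4,-0.98,0,0,0,0]]' 30
python3 -m creep '[[0,-0.4,-0.98,0.1,0,0,0],[0,-0.4,-0.98,0.1,0,0,0],[0,-0.4,-0.98,0.1,0,0,0],[0,-0.4,-0.98,0.1,0,0,0],[0,-0.4,-0.98,0.1,0,0,0],[0,-0.4,-0.98,0.1,0,0,0],[0,-0.4,-0.98,0.1,0,0,0],[0,-0.4,-0.98,0.1,0,0,0],[0,-0.4,-0.98,0.1,0,0,0],[0,-0.4,-0.98,0.1,0,0,0],[0,-0.4,-0.98,0.1,0,0,0],[0,-0.4,-0.98,0.1,0,0,0],[0,-0.4,-0.98,0.1,0,0,0],[0,-0.4,-0.98,0.1,0,0,0],[0,0,0,0,0,0,0]]'
python3 go.py 412 -218.6 116 -5.7
```

```text
t: 1.6
tool_pos: [300.9, 161.4, 231.2]
ee_rot: [0.0, 0.05, 0.999, -0.0]
contact_force: [0.3, 0.3, 0.2]
finger_gap: 0.0
grasp_force: 0.0
t: 2.85
tool_pos: [406.5, -195.9, 195.2]
ee_rot: [-0.001, 0.051, 0.999, -0.0]
contact_force: [0.9, 0.8, -0.8]
finger_gap: -0.001
grasp_force: 0.0
t 2.85 pos [ 406.5 -195.9  195.2] F [ 0.9  0.8 -0.8] gap -0.001
turn [-0.   -0.02 -0.03] shift [-0.31 -0.88  3.17]
```

```bash
python3 -m creep '[[0,-0.3,-0.88,0.3,0,0,0],[0,0,0,0.7,0,0,0],[0,0,0,0.7,0,0,0],[0,0,0,0.7,0,0,0],[0,0,0,0.6,0,0,0],[0,0,0,0,0,0,0],[0,0,0,0,0,0,0]]'
python3 -m creep '[[0,0,0,0.14,0,0,0],[0,0,0,0.14,0,0,0],[0,0,0,0.12,0,0,0],[0,0,0,0,0,0,0],[0,0,0,0,0,0,0]]'
python3 go.py 412 -218.6 104 -5.7
python3 - <<'E'
from h import *
snap('scene','s1.png')
E
```

```text
t: 3.43
tool_pos: [411.1, -214.9, 121.2]
ee_rot: [-0.001, 0.05, 0.999, 0.0]
contact_force: [-0.5, -0.8, 1.1]
finger_gap: -0.007
grasp_force: 0.0
t: 3.85
tool_pos: [411.3, -215.4, 111.5]
ee_rot: [0.0, 0.05, 0.999, -0.0]
contact_force: [-2.4, 0.3, 1.5]
finger_gap: 0.002
grasp_force: 0.8
t 3.85 pos [ 411.3 -215.4  111.5] F [-2.4  0.3  1.5] gap 0.002
turn [-0.    0.   -0.01] shift [-0.04 -0.13  0.3 ]
```

View pics/s1.png

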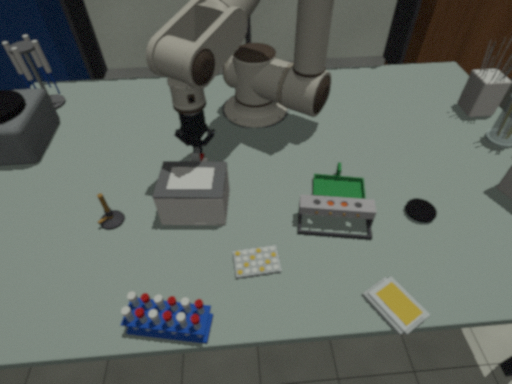

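The fingers are on the button at about (197,150) and the lid, at (193,178), is still shut. I press further.

```bash
python3 -m creep '[[0,0,0,0.12,0,0,0],[0,0,0,0.12,0,0,0],[0,0,0,0,0,0,0],[0,0,0,0,0,0,0]]'
python3 -m creep '[[0,0,0,0.1,0,0,0],[0,0,0,0.06,0,0,0],[0,0,0,0,0,0,0],[0,0,0,0,0,0,0],[0,0,0,0,0,0,0]]'
python3 - <<'E'
from h import *
im,d=snap('top');X=cloud('top',d)
m=(X[...,0]>420)&(X[...,0]<640)&(X[...,1]>-340)&(X[...,1]<-270)&(X[...,2]>100)&(X[...,2]<320)
p=X[m];print(len(p),np.percentile(p[:,2],[5,50,95]),np.polyfit(p[:,0],p[:,2],1))
E
```

```text
t: 4.23
tool_pos: [411.0, -215.3, 105.1]
ee_rot: [-0.0, 0.05, 0.999, -0.0]
contact_force: [-5.4, -0.6, 4.9]
finger_gap: 0.001
grasp_force: 3.3
t: 4.65
tool_pos: [411.1, -215.6, 103.3]
ee_rot: [0.0, 0.05, 0.999, -0.001]
contact_force: [-19.1, 5.9, 39.7]
finger_gap: 0.001
grasp_force: 22.0
744 [120.75797728 193.18093098 242.10113065] [ -0.82959323 653.04858137]
```

```bash
python3 -m creep '[[0,0,0,-0.5,0,0,0],[0,0,0,-1,0,0,0],[0,0,0,-1,0,0,0],[0,0,0,-1,0,0,0],[0,0,0,-0.9,0,0,0],[0,0,0,0,0,0,0],[0,0,0,0,0,0,0],[0,0,0,0,0,0,0],[0,0,0,0,0,0,0],[0,0,0,0,0,0,0],[0,0,0,0,0,0,0],[0,0,0,0,0,0,0]]'
python3 go.py 470.8 -184.2 212 -5.7
python3 - <<'E'
from h import *
im,d=snap('top');X=cloud('top',d)
m=(X[...,0]>420)&(X[...,0]<640)&(X[...,1]>-340)&(X[...,1]<-270)&(X[...,2]>130)&(X[...,2]<320)
p=X[m];print(len(p),np.percentile(p[:,2],[5,50,95]),np.polyfit(p[:,0],p[:,2],1),np.percentile(p[:,0],[1,99]))
E
```

```text
t: 5.7
tool_pos: [411.3, -215.2, 210.9]
ee_rot: [-0.0, 0.05, 0.999, 0.0]
contact_force: [-0.7, -0.5, 0.5]
finger_gap: 0.003
grasp_force: 0.0
t 5.7 pos [ 411.3 -215.2  210.9] F [-0.7 -0.5  0.5] gap 0.003
turn [ 0.   -0.01 -0.  ] shift [-2.25  1.47 -0.04]
497 [137.24230466 193.37657116 246.48354083] [ -1.41435565 999.51315811] [525.49482572 612.11925731]
```

```bash
python3 -m creep '[[0,-0.75,0.5,0,0,0,0],[0,-0.75,0.5,0,0,0,0],[0,-0.75,0.5,0,0,0,0],[0,-0.7,0,0,0,0,0],[0,-0.5,0,0,0,0,0],[0,-0.25,0,0,0,0,0],[0,-0.25,0,0,0,0,0],[0,-0.25,0,0,0,0,0],[0,-0.25,0,0,0,0,0],[0,-0.25,0,0,0,0,0],[0,-0.25,0,0,0,0,0],[0,-0.25,0,0,0,0,0],[0,-0.25,0,0,0,0,0],[0,-0.25,0,0,0,0,0],[0,-0.25,0,0,0,0,0],[0,0,0,0,0,0,0]]'
python3 -m creep '[[0,-0.25,0,0,0,0,0],[0,-0.25,0,0,0,0,0],[0,-0.25,0,0,0,0,0],[0,-0.25,0,0,0,0,0],[0,-0.2,0,0,0,0,0],[0,-0.2,0,0,0,0,0],[0,-0.2,0,0,0,0,0],[0,-0.2,0,0,0,0,0],[0,0,0,0,0,0,0],[0,0,0,0,0,0,0]]'
python3 - <<'E'
from h import *
snap('scene','s2.png')
s=r.sense();c=np.array([541.4,-231.4]);p=s['tool_pos'][:2]-c;a=np.radians(-5.7)
print(p@[np.cos(a),np.sin(a)],p@[-np.sin(a),np.cos(a)])
im,d=snap('top');X=cloud('top',d)
m=(X[...,0]>520)&(X[...,0]<720)&(X[...,1]>-340)&(X[...,1]<-270)&(X[...,2]>150)&(X[...,2]<320)
p=X[m];print(len(p),np.percentile(p[:,2],[5,50,95]),np.polyfit(p[:,2],p[:,0],1),np.percentile(p[:,0],[1,99]))
E
```

```text
t: 7.08
tool_pos: [564.1, -192.9, 211.1]
ee_rot: [-0.0, 0.05, 0.999, 0.0]
contact_force: [-0.1, 0.4, -0.1]
finger_gap: 0.001
grasp_force: 0.0
t: 7.92
tool_pos: [608.0, -197.3, 211.1]
ee_rot: [-0.0, 0.05, 0.999, 0.0]
contact_force: [0.0, 0.2, 0.9]
finger_gap: -0.001
grasp_force: 0.0
62.717929798067715 40.548802076190796
154 [153.93459717 190.07072035 241.88502874] [4.09902822e-02 6.04614571e+02] [608.77790997 616.06201695]
```

View pics/s2.png

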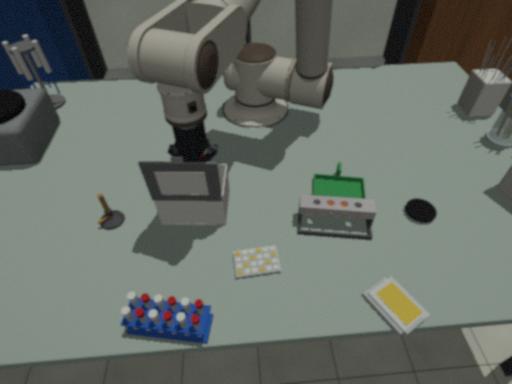

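The lid now stands at about 1.6 rad, with its edge at (180,165). I push on towards the stop.

```bash
python3 -m creep '[[0,-0.15,0,0,0,0,0],[0,-0.15,0,0,0,0,0],[0,-0.12,0,0,0,0,0],[0,0,0,0,0,0,0],[0,0,0,0,0,0,0]]'
python3 -m creep '[[0,-0.1,0,0,0,0,0],[0,-0.08,0,0,0,0,0],[0,0,0,0,0,0,0],[0,0,0,0,0,0,0]]'
python3 - <<'E'
from h import *
im,d=snap('top');X=cloud('top',d)
m=(X[...,0]>520)&(X[...,0]<720)&(X[...,1]>-340)&(X[...,1]<-270)&(X[...,2]>150)&(X[...,2]<320)
p=X[m];print(len(p),np.percentile(p[:,2],[5,50,95]),np.polyfit(p[:,2],p[:,0],1),np.percentile(p[:,0],[1,99]))
E
```

```text
t: 8.43
tool_pos: [618.5, -198.3, 211.2]
ee_rot: [-0.0, 0.05, 0.999, -0.0]
contact_force: [1.6, 0.4, 0.8]
finger_gap: -0.002
grasp_force: 0.0
t: 8.77
tool_pos: [622.9, -198.8, 211.3]
ee_rot: [0.0, 0.05, 0.999, -0.0]
contact_force: [0.4, 0.1, -0.4]
finger_gap: -0.002
grasp_force: 0.0
245 [154.66689617 195.69537531 248.18930496] [1.76479086e-01 5.88967812e+02] [614.07807116 634.49290825]
```

The lid is at about 1.75 rad and the contact force is near zero. I back off and move towards the tray fin.

```bash
python3 -m creep '[[0,0.6,0,0,0,0,0],[0,1,0,0,0,0,0],[0,1,0,0,0,0,0],[0,1,0,0,0,0,0],[0,1,0.4,0,0,0,0],[20,0.3,1,0,0,0,0.6],[40,0,1,0,0,0,0.6],[40,0,1,0,0,0,0],[40,0,1,0,0,0,0],[40,0,1,0,0,0,0],[40,0,1,0,0,0,0],[40,0,1,0,0,0,0]]'
python3 - <<'E'
from h import *
im,d=snap('top','t3.png');np.savez('top1.npz',im=im,d=d);X=cloud('top',d);z=X[...,2]
hsv=cv2.cvtColor(im,cv2.COLOR_RGB2HSV)
m=(X[...,0]>520)&(X[...,0]<720)&(X[...,1]>-340)&(X[...,1]<-140)&(z>150)&(z<320)
p=X[m];print('lid',len(p),np.polyfit(p[:,2],p[:,0],1))
b=(hsv[...,0]>95)&(hsv[...,0]<130)&(hsv[...,1]>120)&(X[...,0]>440)&(X[...,0]<620)&(X[...,1]>-340)&(X[...,1]<-120)&(z<200)
n,l,st,ce=cv2.connectedComponentsWithStats(b.astype(np.uint8))
for i in range(1,n):
    if st[i,4]>5:
        q=X[l==i];print('blue',ce[i],st[i],np.round(np.median(q,0),1),onz('top',*ce[i],118))
g=(hsv[...,0]>45)&(hsv[...,0]<80)&(hsv[...,1]>150)&(X[...,0]>350)&(X[...,0]<600)&(X[...,1]>100)
for nm,mm in(('tray',g&(z<30)&(z>-5)),('fin',g&(z>38)&(z<60))):
    c,s,a=cv2.minAreaRect(X[mm][:,:2].astype(np.float32));print(nm,mm.sum(),c,s,a)
cv2.imwrite('pics/crop3.png',cv2.cvtColor(cv2.resize(im[130:270,270:400],None,fx=4,fy=4),cv2.COLOR_RGB2BGR))
E
```

```text
t: 9.82
tool_pos: [533.7, -3.4, 211.6]
ee_rot: [0.0, 0.102, 0.995, -0.0]
contact_force: [0.5, 0.2, 0.2]
finger_gap: 0.4
grasp_force: 0.0
lid 1907 [1.93365195e-01 5.91280639e+02]
blue [340.97991968 207.27175368] [329 189  26  37 747] [ 537.  -273.2   54.2] [ 528.02626475 -260.11213873  118.        ]
blue [315.70769231 207.47692308] [311 204  10   8  65] [ 527.2 -192.9  115.7] [ 525.97706336 -191.85731328  118.        ]
blue [299.81481481 229.55555556] [291 228  18   4  27] [ 471.4 -159.7   55.8] [ 465.91958113 -149.07269238  118.        ]
tray 1799 (493.41253662109375, 242.79345703125) (167.9780731201172, 133.39608764648438) 77.69009399414062
fin 62 (445.0138854980469, 253.03236389160156) (11.737310409545898, 38.967315673828125) 78.70722961425781
```

View pics/crop3.png

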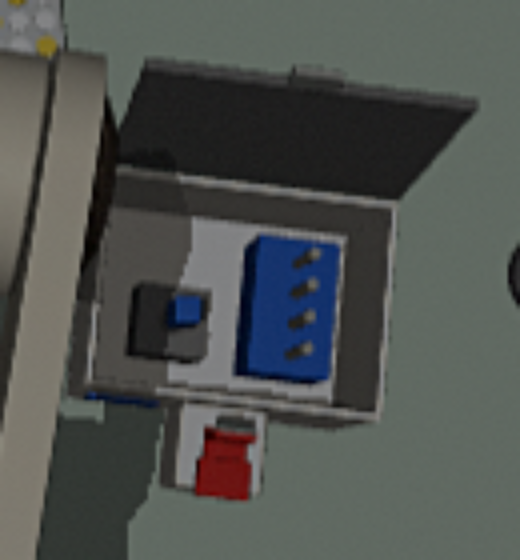

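The crop shows the lid standing open and the blue pin handle at about (185,310), standing in its socket block. The tray fin is at (445,253). Now to the fin.

```bash
python3 go.py 445 253 90 -11.5
```

```text
t 9.87 pos [534.2  -0.  211.6] F [-0.1  3.3 -0.5] gap 0.402
turn [ 0.02  0.01 -0.03] shift [5.51 9.21 4.86]
```

```bash
python3 -m creep '[[40,0.55,0.9,0.2,0,0,0],[40,0.55,0.9,0.2,0,0,0],[40,0.55,0.9,0.5,0,0,0],[40,0.55,0.9,0.5,0,0,0],[40,0.55,0.9,0.5,0,0,0],[40,0.55,0.9,0.5,0,0,0],[40,0.55,0.9,0.6,0,0,0],[40,0.55,0.9,0.6,0,0,0],[40,0.55,0.9,0.6,0,0,0],[40,0.55,0.9,0.6,0,0,0],[40,0,0,0,0,0,0],[40,0,0,0,0,0,0]]'
python3 go.py 445 253 17 -11.5
```

```text
t: 10.87
tool_pos: [443.9, 244.3, 90.8]
ee_rot: [-0.0, 0.101, 0.995, -0.0]
contact_force: [0.8, 0.2, 0.0]
finger_gap: 0.399
grasp_force: 0.0
t 10.87 pos [443.9 244.3  90.8] F [0.8 0.2 0. ] gap 0.399
turn [-0.01 -0.01 -0.02] shift [0.03 0.35 2.95]
```

```bash
python3 -m creep '[[40,0.03,0.35,0.3,0,0,0],[40,0,0,0.65,0,0,0],[40,0,0,0.7,0,0,0],[40,0,0,0.7,0,0,0],[40,0,0,0.55,0,0,0],[40,0,0,0,0,0,0],[0,0,0,0,0,0,0],[0,0,0,0,0,0,0],[0,0,0,0,0,0,0],[0,0,0,0,0,0,0],[0,0,0,0,0,0,0],[0,0,0,0,0,0,0]]' 40
python3 - <<'E'
from h import *
im,d=snap('top');X=cloud('top',d);z=X[...,2];hsv=cv2.cvtColor(im,cv2.COLOR_RGB2HSV)
g=(hsv[...,0]>45)&(hsv[...,0]<80)&(hsv[...,1]>150)&(X[...,0]>350)&(X[...,0]<650)&(X[...,1]>100)&(z<30)&(z>-5)
c,s,a=cv2.minAreaRect(X[g][:,:2].astype(np.float32));print(g.sum(),c,s,a)
E
python3 go.py 445 253 17 -10.8
```

```text
t: 11.87
tool_pos: [446.4, 252.4, 19.8]
ee_rot: [0.001, 0.102, 0.995, 0.0]
contact_force: [0.1, -2.7, 7.2]
finger_gap: 0.133
grasp_force: 41.1
979 (535.019775390625, 297.03326416015625) (303.92523193359375, 100.71512603759766) 72.52396392822266
t 11.92 pos [446.4 252.4  19.8] F [-0.1 -1.4  7.3] gap 0.133
turn [ 0.01  0.02 -0.18] shift [0.06 0.01 0.11]
```

```bash
python3 -m creep '[[0,0,0,0,0,0,-0.18],[0,-0.2,-0.2,0,0,0,0],[0,-0.2,-0.22,0,0,0,0],[0,-0.2,-0.21,0,0,0,0],[0,-0.2,-0.21,0,0,0,0],[0,-0.35,0,0,0,0,0],[0,-0.35,0,0,0,0,0],[0,-0.35,0,0,0,0,0],[0,-0.35,0,0,0,0,0],[0,-0.35,0,0,0,0,0],[0,-0.35,0,0,0,0,0],[0,-0.35,0,0,0,0,0],[0,-0.35,0,0,0,0,0],[0,-0.35,0,0,0,0,0],[0,-0.35,0,0,0,0,0],[0,-0.35,0,0,0,0,0],[0,-0.3,0,0,0,0,0],[0,-0.25,0,0,0,0,0],[0,0,0,0,0,0,0],[0,0,0,0,0,0,0]]'
python3 go.py 568 228 20 -10.8
```

```text
t: 13.58
tool_pos: [570.5, 207.4, 19.8]
ee_rot: [0.001, 0.094, 0.996, 0.0]
contact_force: [2.7, 0.1, 3.3]
finger_gap: 0.136
grasp_force: 40.5
t 13.58 pos [570.5 207.4  19.8] F [2.7 0.1 3.3] gap 0.136
turn [ 0.01  0.02 -0.01] shift [ 0.25  0.79 -0.01]
```

```bash
python3 -m creep '[[40,0,0,0,0,0,0],[40,0,0,0,0,0,0],[40,0,0,0,0,0,0],[40,0,0,0,0,0,0],[40,0,0,-0.5,0,0,0],[40,0,0,-1,0,0,0],[40,0,0,-1,0,0,0],[40,0,0,-1,0,0,0],[40,0,0,-1,0,0,0],[40,0,-0.4,-1,0,0,0],[40,0,-0.8,-1,0,0,0],[40,0,-1,-0.5,0,0,-0.5],[40,0,-1,0,0,0,-0.5],[40,0,-1,0,0,0,0],[40,0,-1,0,0,0,0],[40,0,-1,0,0,0,0],[40,0,-1,0,0,0,0]]'
python3 - <<'E'
from h import *
snap('top','t4.png');snap('scene','s4.png')
E
python3 go.py 526 -192 180 -5.7
```

```text
t: 15.0
tool_pos: [544.9, 27.9, 194.9]
ee_rot: [0.0, 0.051, 0.999, -0.0]
contact_force: [0.6, 0.6, 0.2]
finger_gap: 0.396
grasp_force: 0.0
t 15.1 pos [545.   26.3 194.9] F [-0.  -0.2  0.5] gap 0.401
turn [-0.01  0.01 -0.06] shift [-0.11 -8.76  0.6 ]
```

View pics/t4.png

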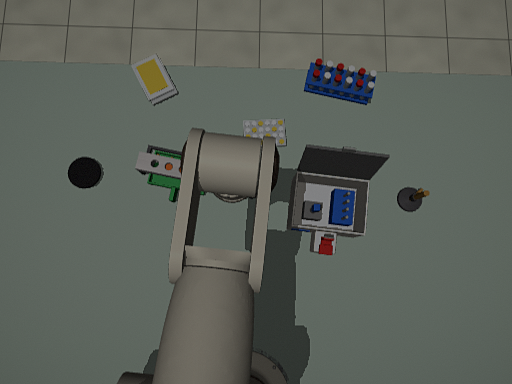

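The top view shows the tray under the block at (160,185), with the arm over the middle. The lid is open and the pin handle is at (316,208). I refine the pin position now.

Run:
```python
from h import *
im,d=snap('top');X=cloud('top',d);z=X[...,2];hsv=cv2.cvtColor(im,cv2.COLOR_RGB2HSV)
sub=im[198:222,302:330]
m=(hsv[...,0]>95)&(hsv[...,0]<130)&(hsv[...,1]>120)&(z>80)&(z<130)
m[:,:302]=0;m[:,328:]=0;m[:196]=0;m[222:]=0
print(np.sort(z[m]).round(0))
t=m&(z>113);v,u=np.nonzero(t)
print(X[t].mean(0),X[t].min(0),X[t].max(0),onz('top',u.mean(),v.mean(),118))
print(hsv[200:218,308:324,2])
o,_=ray('top',0,0);print(o)
```

```text
[ 81.  81.  83.  85.  90.  94.  94.  96. 103. 104. 105. 106. 106. 107.
 107. 107. 108. 109. 109. 110. 112. 112. 113. 113. 114. 114. 114. 115.
 115. 115. 115. 115. 115. 115. 115. 115. 115. 115. 115. 115. 116. 116.
 116. 116. 116. 116. 116. 117. 117. 117. 117. 117. 117. 118. 118. 119.
 119. 119. 121.]
[ 529.06426337 -194.71754567  115.9116212 ] [ 521.64372987 -203.80510387  113.04753292] [ 536.0186264  -187.14032097  120.77552407] [ 528.78386118 -194.33880462  118.        ]
[[106 117 125 125 138 137 137 134 137 136 133 133 131 130 131 130]
 [ 70  78  87  87  98  97  99 106 106 116 127 125 139 138 134 132]
 [ 66  64  63  63  62  63  66  74  73  81  91  88  97  96  98 135]
 [ 68  68  66  67  70  70  64  60  51  50  47  57  66  61  70 138]
 [ 68  70  69  72  59  55 105 100  94  97  98 101  51  47  74 139]
 [ 67  68  71  61  40  43 122 114 111 114 115 116  41  33  78 141]
 [ 69  69  72  54  33  35 122 112 108 110 111 113  39  34  79 141]
 [ 68  71  64  45  33  34 122 113 109 110 111 115  40  31  77 139]
 [ 68  66  46  25  36  35 125 114 112 111 111 114  26  39 123 136]
 [ 71  62  32  29  38  44 129 118 118 120 118 122  24  42 145 133]
 [ 69  63  27  34  41  40  86  77  80  76  73  76  58  61 144 133]
 [ 70  67  36  35  37  28  27  24  25  20  21  60  71  71 140 132]
 [ 69  71  62  38  28  28  36  50  61  62  60  71  67  72 142 133]
 [ 69  70  71  60  54  58  66  70  72  73  69  69  65  67 101 134]
 [ 69  69  70  70  67  70  70  70  68  68  67  69  65  70 116 134]
 [ 68  68  70  68  69  67  69  68  67  68  70  68  64  74 141 132]
 [ 69  69  70  70  69  68  69  69  69  69  68  67  65  75 140 131]
 [ 72  74  72  71  72  72  70  71  68  70  67  69  65  74 139 131]]
[ 383.78922341    3.4997346  1209.77937066]
```

```bash
python3 -m creep '[[45,0,-0.95,0,0,0,-0.06],[45,0,-0.95,0,0,0,0],[45,0,-0.95,0,0,0,0],[45,0,-0.95,0,0,0,0],[45,0,-0.95,0,0,0,0],[45,0,-0.95,0,0,0,0],[45,0,-0.95,0,0,0,0],[45,0,-0.95,0,0,0,0],[45,0,-0.95,0,0,0,0],[45,0,0,0,0,0,0],[45,0,0,0,0,0,0]]' 80
python3 go.py 528 -194.4 79 -5.7
```

```text
t: 16.07
tool_pos: [524.8, -183.9, 194.2]
ee_rot: [0.0, 0.049, 0.999, 0.0]
contact_force: [-0.8, 0.6, 0.1]
finger_gap: 0.449
grasp_force: 0.0
t 16.07 pos [ 524.8 -183.9  194.2] F [-0.8  0.6  0.1] gap 0.449
turn [0.   0.   0.02] shift [-0.17 -0.41  4.61]
```

```bash
python3 -m creep '[[45,-0.17,-0.41,0.5,0,0,0],[45,0,0,0.8,0,0,0],[45,0,0,0.8,0,0,0],[45,0,0,0.5,0,0,0],[45,0,0,0.5,0,0,0],[45,0,0,0.5,0,0,0],[45,0,0,0.5,0,0,0],[45,0,0,0.5,0,0,0],[45,0,0,0,0,0,0],[45,0,0,0,0,0,0]]'
python3 go.py 528 -194.4 79 -5.7
```

```text
t: 16.9
tool_pos: [527.8, -194.3, 78.4]
ee_rot: [-0.0, 0.048, 0.999, 0.0]
contact_force: [0.2, -0.6, 0.0]
finger_gap: 0.446
grasp_force: 0.0
t 16.9 pos [ 527.8 -194.3   78.4] F [ 0.2 -0.6  0. ] gap 0.446
turn [ 0.   -0.01  0.04] shift [-0.01 -0.   -0.02]
```

```bash
python3 -m creep '[[0,0,0,0,0,0,0],[0,0,0,0,0,0,0],[0,0,0,0,0,0,0],[0,0,0,0,0,0,0],[0,0,0,0,0,0,0],[0,0,0,0,0,0,0],[0,0,0,0,0,0,0]]' 80
```

```text
t: 17.48
tool_pos: [528.3, -194.6, 79.7]
ee_rot: [0.001, 0.048, 0.999, -0.0]
contact_force: [-0.5, -0.2, 6.3]
finger_gap: 0.2
grasp_force: 77.9
```

```bash
python3 go.py 528 -194.4 79 -5.7
python3 - <<'E'
from h import *
im,d=snap('top','t5.png')
cv2.imwrite('pics/crop5.png',cv2.cvtColor(cv2.resize(im[150:260,260:390],None,fx=4,fy=4),cv2.COLOR_RGB2BGR))
E
```

```text
t 17.48 pos [ 528.3 -194.6   79.7] F [-0.5 -0.2  6.3] gap 0.2
turn [-0.01  0.02  0.04] shift [0.01 0.01 0.03]
```

The pin is gripped: the gap of 0.20 matches its 18 mm handle, and lateral forces are near zero. Home TCP is (528.3,-194.6,79.7). Lifting.

```bash
python3 -m creep '[[0,0,0,-0.3,0,0,0],[0,0,0,-0.4,0,0,0],[0,0,0,-0.5,0,0,0],[0,0,0,-0.6,0,0,0],[0,0,0,-0.7,0,0,0],[0,0,0,-0.7,0,0,0],[0,0,0,-0.7,0,0,0],[0,0,0,-0.7,0,0,0],[0,0,0,-0.7,0,0,0],[0,0,0,-0.5,0,0,0],[0,0,0,0,0,0,0],[0,0,0,0,0,0,0]]'
python3 go.py 631.4 175.5 218 -5.7
```

```text
t: 18.53
tool_pos: [528.0, -194.4, 224.5]
ee_rot: [0.001, 0.048, 0.999, -0.0]
contact_force: [0.1, 0.5, -2.0]
finger_gap: 0.199
grasp_force: 78.0
t 18.53 pos [ 528.  -194.4  224.5] F [ 0.1  0.5 -2. ] gap 0.199
turn [-0.01  0.01  0.03] shift [-2.64 15.13  0.26]
```

```bash
python3 -m creep '[[0,-0.1,0.4,0,0,0,0],[0,-0.1,0.7,0,0,0,0],[0,-0.16,0.9,0,0,0,0],[0,-0.16,0.9,0,0,0,0],[0,-0.16,0.9,0,0,0,0],[0,-0.16,0.9,0,0,0,0],[0,-0.16,0.9,0,0,0,0],[0,-0.16,0.9,0,0,0,0],[0,-0.16,0.9,0,0,0,0],[0,-0.16,0.9,0,0,0,0],[0,-0.16,0.9,0,0,0,0],[0,-0.16,0.9,0,0,0,0],[0,-0.16,0.9,0,0,0,0],[0,-0.16,0.9,0,0,0,0],[0,-0.16,0.9,0,0,0,0],[0,-0.16,0.9,0,0,0,0],[0,-0.16,0.7,0,0,0,0],[0,-0.1,0.4,0,0,0,0],[0,0,0,0,0,0,0],[0,0,0,0,0,0,0]]'
python3 go.py 631.4 175.5 160 -5.7
python3 - <<'E'
from h import *
im,d=snap('scene');im2,d2=snap('top')
np.savez('s6.npz',im=im,d=d,im2=im2,d2=d2)
a=cv2.resize(im[130:260,260:420],None,fx=4,fy=4)
cv2.imwrite('pics/crop6.png',cv2.cvtColor(a,cv2.COLOR_RGB2BGR))
E
```

```text
t: 20.2
tool_pos: [630.4, 167.7, 222.9]
ee_rot: [-0.001, 0.048, 0.999, -0.0]
contact_force: [0.4, -0.7, -0.4]
finger_gap: 0.199
grasp_force: 78.0
t 20.2 pos [630.4 167.7 222.9] F [ 0.4 -0.7 -0.4] gap 0.199
turn [-0.01 -0.02  0.04] shift [-0.01  0.31  2.51]
```

View pics/crop6.png

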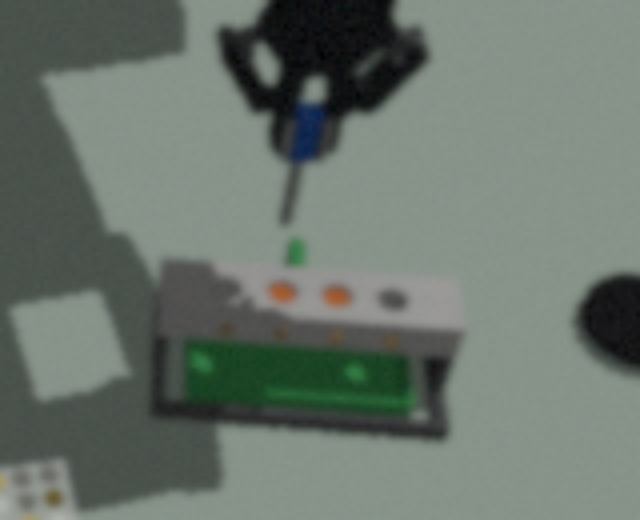

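```bash
cat >> h.py <<'E'
def proj(cam,p):
    P=r.camera_params(cam);K=np.array(P['intrinsics']);E=np.array(P['extrinsics'])
    c=E[:3,:3]@np.array(p,float)+E[:3,3];q=K@[c[0],-c[1],-c[2]];return q[:2]/q[2]
E
python3 - <<'E'
from h import *
s=r.sense();x,y,z=s['tool_pos']
for n,h in(('grip',19),('rodtop',-1),('foot',-67.7)):
    p=proj('scene',[x,y,z+h]);print(n,(p-[260,130])*4)
for b in((631.4,175.5),(638.8,214.9)): print((proj('scene',[*b,82])-[260,130])*4)
E
```

```text
grip [302.16157424 127.46418424]
rodtop [297.62643854 149.68639797]
foot [283.4809939  218.99922883]
[281.31493005 288.18185889]
[336.41933115 292.07216102]
```

The scene crop shows the tray under the block and the pin hanging vertical, with its foot at (286,222) within 1 px of prediction. It is beside bore1's plug at (283,292). Driving plug1.

```bash
python3 -m creep '[[0,0,0.31,0.4,0,0,0],[0,0,0,0.7,0,0,0],[0,0,0,0.7,0,0,0],[0,0,0,0.6,0,0,0],[0,0,0,0.3,0,0,0],[0,0,0,0.2,0,0,0],[0,0,0,0.1,0,0,0],[0,0,0,0,0,0,0]]'
python3 -m creep '[[0,0,0,0.12,0,0,0],[0,0,0,0.12,0,0,0],[0,0,0,0.12,0,0,0],[0,0,0,0.12,0,0,0],[0,0,0,0,0,0,0]]'
python3 go.py 631.4 175.5 116 -5.7
```

```text
t: 20.97
tool_pos: [631.5, 175.1, 148.8]
ee_rot: [0.0, 0.048, 0.999, -0.0]
contact_force: [-0.5, -0.2, -0.4]
finger_gap: 0.201
grasp_force: 78.0
t: 21.38
tool_pos: [631.5, 175.2, 136.7]
ee_rot: [0.0, 0.048, 0.999, -0.0]
contact_force: [0.4, -0.1, 0.2]
finger_gap: 0.203
grasp_force: 78.0
t 21.38 pos [631.5 175.2 136.7] F [ 0.4 -0.1  0.2] gap 0.203
turn [-0.    0.    0.04] shift [0.01 0.01 0.83]
```

```bash
python3 -m creep '[[0,0,0,0.12,0,0,0],[0,0,0,0.12,0,0,0],[0,0,0,0.12,0,0,0],[0,0,0,0,0,0,0]]'
python3 -m creep '[[0,0,0,0.12,0,0,0],[0,0,0,0.12,0,0,0],[0,0,0,0.12,0,0,0],[0,0,0,0.12,0,0,0],[0,0,0,0,0,0,0]]'
python3 - <<'E'
from h import *
s=r.sense();print(s['tool_pos'],s['contact_force'])
im,d=snap('scene')
a=cv2.resize(im[130:260,260:420],None,fx=4,fy=4)
cv2.imwrite('pics/crop7.png',cv2.cvtColor(a,cv2.COLOR_RGB2BGR))
E
```

```text
t: 21.72
tool_pos: [631.1, 175.1, 126.8]
ee_rot: [-0.001, 0.048, 0.999, -0.0]
contact_force: [-0.4, 0.1, -1.3]
finger_gap: 0.201
grasp_force: 78.1
t: 22.13
tool_pos: [631.2, 175.1, 114.9]
ee_rot: [-0.001, 0.048, 0.999, -0.0]
contact_force: [-0.2, -0.2, -0.5]
finger_gap: 0.203
grasp_force: 78.1
[631.18826791 175.08162632 114.89840715] [-0.23204781 -0.1777089  -0.52110341]
```

View pics/crop7.png

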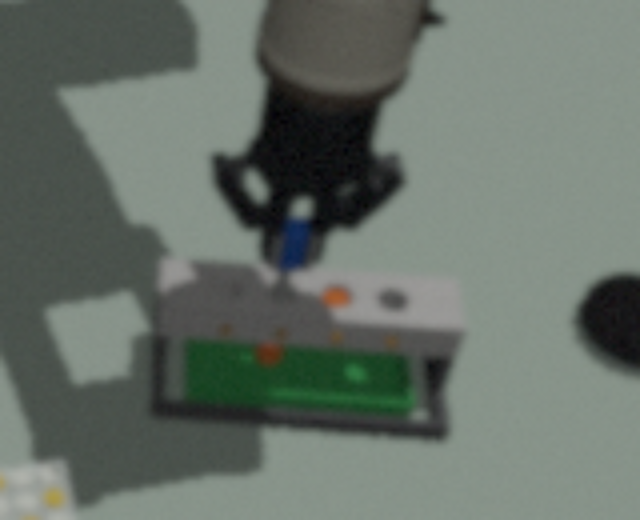

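Plug1 lies in the tray at crop (268,355), so it is out. Now plug2: raise, shift 40 mm along the block, and drive.

```bash
python3 -m creep '[[0,0,0,-0.4,0,0,0],[0,0,0,-0.7,0,0,0],[0,0,0,-0.7,0,0,0],[0,0,0,-0.3,0,0,0],[0,0,0,0,0,0,0]]'
python3 go.py 638.8 214.9 147 -5.7
```

```text
t: 22.6
tool_pos: [632.3, 175.3, 171.0]
ee_rot: [0.002, 0.048, 0.999, 0.0]
contact_force: [1.0, -0.2, -0.5]
finger_gap: 0.204
grasp_force: 78.0
t 22.6 pos [632.3 175.3 171. ] F [ 1.  -0.2 -0.5] gap 0.204
turn [0.01 0.04 0.04] shift [-0.1   1.6   0.96]
```

```bash
python3 -m creep '[[0,-0.05,0.5,0,0,0,0],[0,-0.05,0.6,0,0,0,0],[0,-0.03,0.5,0,0,0,0],[0,0,0,0,0,0,0],[0,0,0,0.4,0,0,0],[0,0,0,0.3,0,0,0],[0,0,0,0.1,0,0,0],[0,0,0,0,0,0,0]]'
python3 -m creep '[[0,0,0,0.12,0,0,0],[0,0,0,0.12,0,0,0],[0,0,0,0.12,0,0,0],[0,0,0,0.12,0,0,0],[0,0,0,0.12,0,0,0],[0,0,0,0.12,0,0,0],[0,0,0,0.12,0,0,0],[0,0,0,0,0,0,0]]'
python3 go.py 638.8 214.9 114.5 -5.7
```

```text
t: 23.27
tool_pos: [638.0, 214.3, 146.6]
ee_rot: [-0.001, 0.048, 0.999, -0.0]
contact_force: [0.0, -0.1, -0.1]
finger_gap: 0.202
grasp_force: 78.1
t: 23.93
tool_pos: [638.3, 214.5, 126.5]
ee_rot: [-0.0, 0.048, 0.999, -0.0]
contact_force: [-0.4, 0.7, -0.4]
finger_gap: 0.197
grasp_force: 78.0
t 23.93 pos [638.3 214.5 126.5] F [-0.4  0.7 -0.4] gap 0.197
turn [-0.   -0.01  0.03] shift [-0.02  0.02  0.48]
```

```bash
python3 -m creep '[[0,0,0,0.12,0,0,0],[0,0,0,0.12,0,0,0],[0,0,0,0.12,0,0,0],[0,0,0,0.1,0,0,0],[0,0,0,0,0,0,0]]'
python3 - <<'E'
from h import *
im,d=snap('scene')
a=cv2.resize(im[180:250,290:390],None,fx=6,fy=6)
cv2.imwrite('pics/crop8.png',cv2.cvtColor(a,cv2.COLOR_RGB2BGR))
E
```

```text
t: 24.35
tool_pos: [638.3, 214.6, 115.0]
ee_rot: [-0.0, 0.048, 0.999, -0.0]
contact_force: [-0.1, -0.3, 0.1]
finger_gap: 0.202
grasp_force: 78.0
```

View pics/crop8.png

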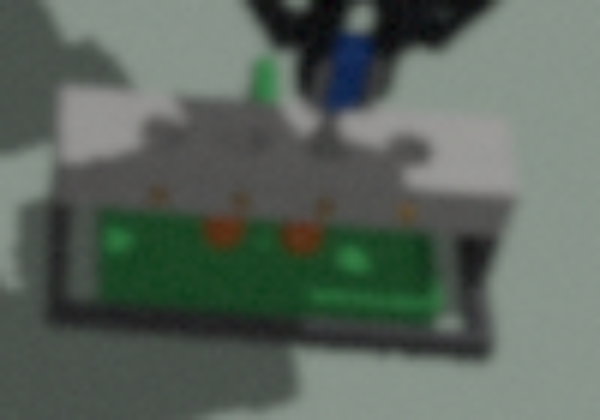

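Both orange plugs lie in the tray, at crop (224,232) and (302,238), and all bores are clear. Now the pin goes home.

```bash
python3 -m creep '[[0,0,0,-0.4,0,0,0],[0,0,0,-0.7,0,0,0],[0,0,0,-0.8,0,0,0],[0,0,0,-0.8,0,0,0],[0,0,0,-0.8,0,0,0],[0,0,0,-0.7,0,0,0],[0,0,0,-0.3,0,0,0],[0,0,0,0,0,0,0]]'
python3 go.py 528.3 -194.6 224 -5.7
```

```text
t: 25.07
tool_pos: [639.1, 214.8, 230.9]
ee_rot: [0.002, 0.048, 0.999, 0.0]
contact_force: [-0.5, 0.2, -0.7]
finger_gap: 0.201
grasp_force: 78.0
t 25.07 pos [639.1 214.8 230.9] F [-0.5  0.2 -0.7] gap 0.201
turn [0.01 0.04 0.04] shift [  2.78 -16.74   0.28]
```

```bash
python3 -m creep '[[0,0.1,-0.4,0,0,0,0],[0,0.1,-0.7,0,0,0,0],[0,0.16,-0.95,0,0,0,0],[0,0.16,-0.95,0,0,0,0],[0,0.16,-0.95,0,0,0,0],[0,0.16,-0.95,0,0,0,0],[0,0.16,-0.95,0,0,0,0],[0,0.16,-0.95,0,0,0,0],[0,0.16,-0.95,0,0,0,0],[0,0.16,-0.95,0,0,0,0],[0,0.16,-0.95,0,0,0,0],[0,0.16,-0.95,0,0,0,0],[0,0.16,-0.95,0,0,0,0],[0,0.16,-0.95,0,0,0,0],[0,0.16,-0.95,0,0,0,0],[0,0.16,-0.95,0,0,0,0],[0,0.16,-0.95,0,0,0,0],[0,0.1,-0.6,0,0,0,0],[0,0,0,0,0,0,0],[0,0,0,0,0,0,0]]'
python3 go.py 528.3 -194.6 224 -5.7
```

```text
t: 26.73
tool_pos: [532.0, -176.4, 227.1]
ee_rot: [-0.001, 0.049, 0.999, 0.0]
contact_force: [-0.1, 1.4, -1.4]
finger_gap: 0.203
grasp_force: 78.1
t 26.73 pos [ 532.  -176.4  227.1] F [-0.1  1.4 -1.4] gap 0.203
turn [ 0.01 -0.02  0.02] shift [ 0.08 -0.74  0.12]
```

```bash
python3 -m creep '[[0,0.04,-0.37,0,0,0,0],[0,0.04,-0.37,0,0,0,0],[0,0,0,0,0,0,0],[0,0,0,0,0,0,0],[0,0,0,0,0,0,0]]'
python3 go.py 528.3 -194.6 121 -5.7
python3 - <<'E'
from h import *
im,d=snap('top');cv2.imwrite('pics/crop9.png',cv2.cvtColor(cv2.resize(im[150:260,260:390],None,fx=4,fy=4),cv2.COLOR_RGB2BGR))
E
```

```text
t: 27.15
tool_pos: [529.2, -193.8, 228.2]
ee_rot: [-0.0, 0.048, 0.999, 0.0]
contact_force: [0.2, -0.7, -0.7]
finger_gap: 0.2
grasp_force: 78.1
t 27.15 pos [ 529.2 -193.8  228.2] F [ 0.2 -0.7 -0.7] gap 0.2
turn [ 0.   -0.    0.04] shift [ 0.03 -0.04  4.29]
```

```bash
python3 -m creep '[[0,0.03,-0.04,0.3,0,0,0],[0,0,0,0.6,0,0,0],[0,0,0,0.6,0,0,0],[0,0,0,0.6,0,0,0],[0,0,0,0.6,0,0,0],[0,0,0,0.6,0,0,0],[0,0,0,0.4,0,0,0],[0,0,0,0.3,0,0,0],[0,0,0,0.15,0,0,0],[0,0,0,0,0,0,0]]'
python3 -m creep '[[0,0,0,0.15,0,0,0],[0,0,0,0.15,0,0,0],[0,0,0,0.15,0,0,0],[0,0,0,0,0,0,0]]'
python3 go.py 528.3 -194.6 80.5 -5.7
```

```text
t: 28.03
tool_pos: [528.2, -194.8, 124.0]
ee_rot: [-0.0, 0.048, 0.999, 0.0]
contact_force: [0.4, -1.1, 0.1]
finger_gap: 0.205
grasp_force: 78.1
t: 28.37
tool_pos: [528.1, -194.8, 112.7]
ee_rot: [-0.0, 0.048, 0.999, 0.0]
contact_force: [-0.6, 0.0, -0.5]
finger_gap: 0.2
grasp_force: 78.1
t 28.37 pos [ 528.1 -194.8  112.7] F [-0.6  0.  -0.5] gap 0.2
turn [ 0.   -0.01  0.03] shift [-0.01  0.01  1.29]
```

The foot is in the socket mouth with no force. I lower it the rest of the way.

```bash
python3 -m creep '[[0,0,0,0.2,0,0,0],[0,0,0,0.2,0,0,0],[0,0,0,0.2,0,0,0],[0,0,0,0.2,0,0,0],[0,0,0,0.15,0,0,0],[0,0,0,0.12,0,0,0],[0,0,0,0.08,0,0,0],[0,0,0,0.04,0,0,0],[0,0,0,0,0,0,0]]'
python3 go.py 528.3 -194.6 79.7 -5.7
```

```text
t: 29.12
tool_pos: [528.3, -194.9, 83.4]
ee_rot: [-0.0, 0.048, 0.999, -0.0]
contact_force: [0.2, 0.6, -0.6]
finger_gap: 0.199
grasp_force: 78.1
t 29.12 pos [ 528.3 -194.9   83.4] F [ 0.2  0.6 -0.6] gap 0.199
turn [-0.   -0.    0.04] shift [0.   0.01 0.15]
```

```bash
python3 -m creep '[[0,0,0,0.07,0,0,0],[0,0,0,0.05,0,0,0],[0,0,0,0,0,0,0]]'
python3 -m creep '[[0,0,0,0.04,0,0,0],[0,0,0,0,0,0,0]]'
```

```text
t: 29.37
tool_pos: [528.3, -194.8, 80.4]
ee_rot: [-0.0, 0.048, 0.999, -0.0]
contact_force: [-0.1, -0.6, -0.1]
finger_gap: 0.2
grasp_force: 78.1
t: 29.53
tool_pos: [528.5, -194.9, 79.8]
ee_rot: [0.0, 0.048, 0.999, -0.0]
contact_force: [-0.2, 0.5, 1.1]
finger_gap: 0.204
grasp_force: 78.2
```

```bash
python3 -m creep '[[15,0,0,0,0,0,0],[30,0,0,0,0,0,0],[45,0,0,0,0,0,0],[45,0,0,0,0,0,0],[45,0,0,0,0,0,0],[45,0,0,-0.2,0,0,0],[45,0,0,-0.4,0,0,0],[45,0,0,-0.8,0,0,0],[45,0,0,-0.8,0,0,0],[45,0,0,-1,0,0,0],[45,0,0,-1,0,0,0],[45,0,0,-1,0,0,0],[30,0,0,-1,0,0,0],[15,0,0,-1,0,0,0],[0,0,0,-1,0,0,0],[0,0,0,-0.8,0,0,0],[0,0,0,0,0,0,0],[0,0,0,0,0,0,0]]' 30
python3 go.py 690.7 -246.2 305 -5.7
python3 - <<'E'
from h import *
im,d=snap('scene');im2,_=snap('top')
a=np.hstack([cv2.resize(im[130:260,100:420],None,fx=1.25,fy=1.25)[:, :400],cv2.resize(im2[140:270,110:400],None,fx=1.25,fy=1.25)[:162]])
cv2.imwrite('pics/c10.png',cv2.cvtColor(a,cv2.COLOR_RGB2BGR))
E
```

```text
t: 31.03
tool_pos: [528.5, -194.9, 306.3]
ee_rot: [0.001, 0.048, 0.999, -0.001]
contact_force: [-0.2, 0.2, -1.1]
finger_gap: -0.001
grasp_force: 0.0
t 31.03 pos [ 528.5 -194.9  306.3] F [-0.2  0.2 -1.1] gap -0.001
turn [-0.01  0.03  0.03] shift [-6.66 -1.4   0.05]
```

View pics/c10.png

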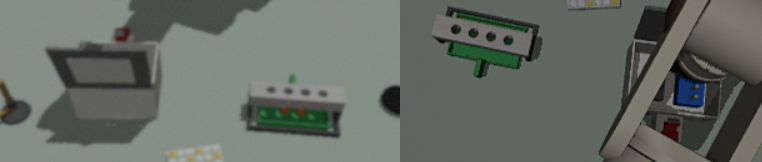

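The tray, at left-panel (290,115), still holds both plugs and all bores are clear. Over and behind the lid now.

```bash
python3 -m creep '[[0,-0.2,0,-0.4,0,0,0],[0,-0.6,-0.14,0,0,0,0],[0,-0.7,-0.14,0,0,0,0],[0,-0.7,-0.14,0,0,0,0],[0,-0.7,-0.14,0,0,0,0],[0,-0.7,-0.14,0,0,0,0],[0,-0.7,-0.14,0,0,0,0],[0,-0.7,-0.14,0,0,0,0],[0,-0.7,-0.14,0,0,0,0],[0,-0.6,-0.14,0,0,0,0],[0,-0.4,-0.14,0,0,0,0],[0,0,0,0,0,0,0],[0,0,0,0,0,0,0]]'
python3 go.py 690.7 -246.2 242 -5.7
python3 - <<'E'
from h import *
im,d=snap('scene')
cv2.imwrite('pics/c11.png',cv2.cvtColor(cv2.resize(im[60:240,120:300],None,fx=3,fy=3),cv2.COLOR_RGB2BGR))
im,d=snap('top');X=cloud('top',d);m=(X[...,0]>440)&(X[...,0]<720)&(X[...,1]>-340)&(X[...,1]<-290)&(X[...,2]>140)&(X[...,2]<290)
p=X[m];print(len(p), np.polyfit(p[:,2],p[:,0],1) if len(p)>20 else '')
E
```

```text
t: 32.22
tool_pos: [691.6, -245.8, 313.1]
ee_rot: [-0.001, 0.048, 0.999, 0.0]
contact_force: [-0.6, 0.3, 0.4]
finger_gap: -0.001
grasp_force: 0.0
t 32.22 pos [ 691.6 -245.8  313.1] F [-0.6  0.3  0.4] gap -0.001
turn [ 0.01 -0.02  0.04] shift [ 0.03 -0.02  2.84]
0
```

View pics/c11.png

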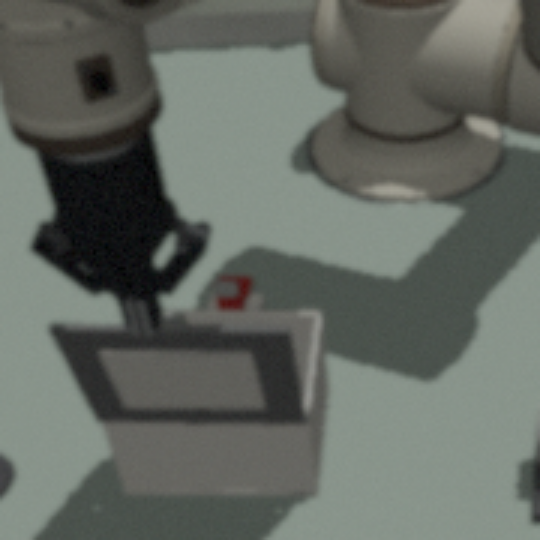

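Run:
```python
from h import *
a=np.radians(-5.7);ex=np.array([np.cos(a),np.sin(a)]);c=np.array([541.4,-231.4]);ey=np.array([-ex[1],ex[0]])
f=lambda p:np.round((proj('scene',p)-[120,60])*3)
print('tcp',f(r.sense()['tool_pos']))
for th in(1.57,1.75):
  for y in(-100,0,100):
    for R in (0,150,):
      q=c+(75-R*np.cos(th))*ex+y*ey;print(th,y,R,f([*q,122+R*np.sin(th)]))
```

```text
tcp [146. 324.]
1.57 -100 0 [ 96. 416.]
1.57 -100 150 [ 54. 298.]
1.57 0 0 [201. 417.]
1.57 0 150 [172. 299.]
1.57 100 0 [307. 417.]
1.57 100 150 [291. 299.]
1.75 -100 0 [ 96. 416.]
1.75 -100 150 [ 47. 322.]
1.75 0 0 [201. 417.]
1.75 0 150 [167. 323.]
1.75 100 0 [307. 417.]
1.75 100 150 [288. 323.]
```

The view shows the fingers just behind and above the lid's upper edge at (145,325), as predicted. I go down behind it and push it forward.

```bash
python3 -m creep '[[0,0,0,0.6,0,0,0],[0,0,0,0.8,0,0,0],[0,0,0,0.8,0,0,0],[0,0,0,0.6,0,0,0],[0,0,0,0.04,0,0,0],[0,0,0,0,0,0,0],[0,0.4,0,0,0,0,0],[0,0.4,0,0,0,0,0],[0,0.3,0,0,0,0,0],[0,0.25,0,0,0,0,0],[0,0.25,0,0,0,0,0],[0,0.25,0,0,0,0,0],[0,0.25,0,0,0,0,0],[0,0.25,0,0,0,0,0],[0,0,0,0,0,0,0]]'
python3 go.py 630.9 -240.3 242 -5.7
```

```text
t: 33.57
tool_pos: [632.3, -240.1, 243.8]
ee_rot: [-0.0, 0.048, 0.999, -0.0]
contact_force: [0.4, -0.2, 0.4]
finger_gap: -0.001
grasp_force: 0.0
t 33.57 pos [ 632.3 -240.1  243.8] F [ 0.4 -0.2  0.4] gap -0.001
turn [-0.   -0.    0.03] shift [ 0.06 -0.01  0.07]
```

```bash
python3 -m creep '[[0,0.27,0,0.04,0,0,0],[0,0.27,0,0.04,0,0,0],[0,0.27,0,0.06,0,0,0],[0,0.27,0,0.06,0,0,0],[0,0.27,0,0.07,0,0,0],[0,0.27,0,0.09,0,0,0],[0,0.27,0,0.11,0,0,0],[0,0.27,0,0.11,0,0,0],[0,0.27,0,0.12,0,0,0],[0,0.27,0,0.12,0,0,0],[0,0,0,0,0,0,0],[0,0,0,0,0,0,0]]'
python3 - <<'E'
from h import *
im,d=snap('top');X=cloud('top',d);m=(X[...,0]>440)&(X[...,0]<720)&(X[...,1]>-340)&(X[...,1]<-295)&(X[...,2]>140)&(X[...,2]<290)
p=X[m];print(len(p), np.polyfit(p[:,2],p[:,0],1) if len(p)>20 else '',p[:,2].max())
s=r.sense()['tool_pos'];p=s[:2]-[541.4,-231.4];a=np.radians(-5.7);print(p@[np.cos(a),np.sin(a)],p@[-np.sin(a),np.cos(a)],s[2])
E
```

```text
t: 34.57
tool_pos: [565.6, -233.7, 222.9]
ee_rot: [-0.0, 0.048, 0.999, -0.0]
contact_force: [0.1, -0.2, 0.5]
finger_gap: 0.0
grasp_force: 0.0
161 [ -0.72375366 708.89957029] 252.72375232645172
24.681104872711497 0.12749561843065127 223.06129696039733
```

```bash
python3 -m creep '[[0,0.24,0,0.15,0,0,0],[0,0.24,0,0.17,0,0,0],[0,0.22,0,0.17,0,0,0],[0,0.22,0,0.17,0,0,0],[0,0.2,0,0.17,0,0,0],[0,0.2,0,0.25,0,0,0],[0,0.2,0,0.25,0,0,0],[0,0.15,0,0.25,0,0,0],[0,0.13,0,0.25,0,0,0],[0,0.11,0,0.2,0,0,0],[0,0,0,0,0,0,0]]'
python3 -m creep '[[0,0.1,0,0.23,0,0,0],[0,0.08,0,0.23,0,0,0],[0,0.07,0,0.23,0,0,0],[0,0.07,0,0.21,0,0,0],[0,0,0,0,0,0,0]]'
python3 go.py 481.7 -225.4 126 -5.7
```

```text
t: 35.53
tool_pos: [517.7, -228.9, 171.1]
ee_rot: [-0.001, 0.048, 0.999, 0.0]
contact_force: [-0.2, -0.5, 0.3]
finger_gap: -0.002
grasp_force: 0.4
t: 35.95
tool_pos: [510.1, -228.2, 148.5]
ee_rot: [-0.001, 0.048, 0.999, 0.0]
contact_force: [0.7, -1.4, 0.7]
finger_gap: 0.0
grasp_force: 0.6
t 35.95 pos [ 510.1 -228.2  148.5] F [ 0.7 -1.4  0.7] gap 0.0
turn [ 0.01 -0.01  0.03] shift [ 1.14 -0.    0.9 ]
```

```bash
python3 -m creep '[[0,0.3,0,0,0,0,0],[0,0.3,0,0,0,0,0],[0,0.3,0,0,0,0,0],[0,0.24,0,0,0,0,0],[0,0,0,0,0,0,0]]'
cat > lid.py <<'E'
from h import *
im,d=snap('top');X=cloud('top',d);m=(X[...,0]>440)&(X[...,0]<620)&(X[...,1]>-320)&(X[...,1]<-275)&(X[...,2]>110)&(X[...,2]<290)
p=X[m];k=np.polyfit(p[:,0],p[:,2],1);print(len(p),k,'theta',-np.arctan(k[0]),'z',np.percentile(p[:,2],[5,95]))
E
python3 lid.py
```

```text
t: 36.37
tool_pos: [481.0, -225.5, 150.2]
ee_rot: [-0.0, 0.048, 0.999, -0.0]
contact_force: [0.1, -0.4, 1.6]
finger_gap: -0.0
grasp_force: 0.5Traceback (most recent call last):
  File "lid.py", line 3, in <module>
    p=X[m];k=np.polyfit(p[:,0],p[:,2],1);print(len(p),k,'theta',-np.arctan(k[0]),'z',np.percentile(p[:,2],[5,95]))
             ~~~~~~~~~~^^^^^^^^^^^^^^^^^
    raise TypeError("expected non-empty vector for x")
TypeError: expected non-empty vector for x
```

```bash
python3 -m creep '[[0,0,0,0.2,0,0,0],[0,0,0,0.2,0,0,0],[0,0,0,0.15,0,0,0],[0,0,0,0,0,0,0]]'
python3 -m creep '[[0,0,0,0.15,0,0,0],[0,0,0,0.12,0,0,0],[0,0,0,0.08,0,0,0],[0,0,0,0,0,0,0],[0,0,0,0,0,0,0]]'
```

```text
t: 36.75
tool_pos: [481.9, -225.5, 135.0]
ee_rot: [-0.001, 0.048, 0.999, 0.0]
contact_force: [0.7, -0.8, -0.0]
finger_gap: 0.002
grasp_force: 0.0
t: 37.17
tool_pos: [482.3, -225.7, 129.2]
ee_rot: [0.001, 0.048, 0.999, -0.001]
contact_force: [-13.3, 5.5, 33.4]
finger_gap: 0.004
grasp_force: 16.8
```

```bash
python3 -m creep '[[0,0,0,-0.1,0,0,0],[0,0,0,-0.1,0,0,0],[0,0,0,-0.2,0,0,0],[0,0,0,0,0,0,0]]'
python3 -m creep '[[0,0,0,-0.7,0,0,0],[0,0,0,-1,0,0,0],[0,0,0,-1,0,0,0],[0,0.5,0.5,-1,0,0,0],[0,0.5,1,0,0,0,0],[0,0,1,0,0,0,0],[0,0,1,0,0,0,0],[0,0,1,0,0,0,0],[0,0,1,0,0,0,0],[0,0,1,0,0,0,0],[0,0,1,0,0,0,0],[0,0,1,0,0,0,0],[0,0,0,0,0,0,0]]'
python3 lid.py
python3 - <<'E'
from h import *
im,d=snap('top');im2,_=snap('scene')
a=np.hstack([cv2.resize(im[150:270,250:400],(500,400)),cv2.resize(im2[130:250,140:230],(300,400))])
cv2.imwrite('pics/c12.png',cv2.cvtColor(a,cv2.COLOR_RGB2BGR))
E
```

```text
t: 37.5
tool_pos: [482.5, -225.7, 137.9]
ee_rot: [0.0, 0.048, 0.999, -0.0]
contact_force: [0.9, -0.4, 0.4]
finger_gap: -0.001
grasp_force: 0.0
t: 38.58
tool_pos: [477.9, -8.4, 229.6]
ee_rot: [0.0, 0.047, 0.999, 0.001]
contact_force: [0.0, -0.6, 0.5]
finger_gap: 0.001
grasp_force: 0.0
941 [2.82582777e-03 1.28283956e+02] theta -0.0028258202522472037 z [126.19117535 133.59361375]
```

View pics/c12.png

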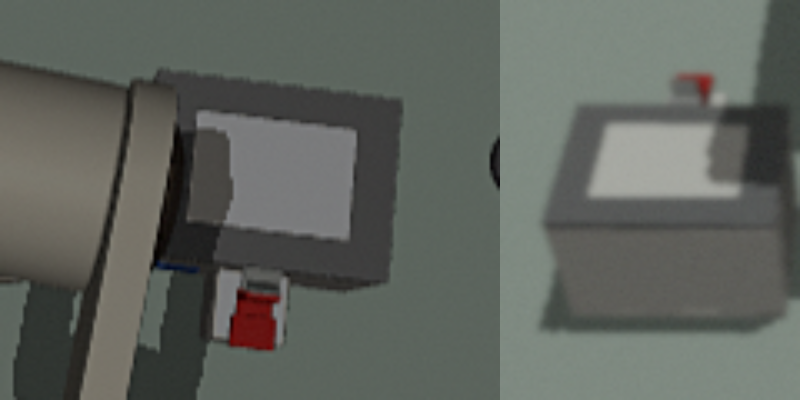

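The lid is flat, at 0 rad by depth, and stays down untouched with the hook over the tongue, so it has latched. Last check of the tray, plugs and bystanders.

```bash
python3 -m creep '[[0,0,0,0,0,0,0],[0,0,0,0,0,0,0],[0,0,0,0,0,0,0],[0,0,0,0,0,0,0],[0,0,0,0,0,0,0],[0,0,0,0,0,0,0]]' >/dev/null; python3 lid.py
python3 - <<'E'
from h import *
im,d=snap('top');X=cloud('top',d);z=X[...,2];hsv=cv2.cvtColor(im,cv2.COLOR_RGB2HSV)
g=(hsv[...,0]>45)&(hsv[...,0]<80)&(hsv[...,1]>150)&(X[...,0]>350)&(X[...,0]<750)&(X[...,1]>60)&(z>38)&(z<60)
c,s,a=cv2.minAreaRect(X[g][:,:2].astype(np.float32));print('fin',g.sum(),c,s,a)
im0=np.load('top0.npz')['im'].astype(int)
for n,(u0,u1,v0,v1) in dict(dish=(62,108,150,192),burner=(390,435,180,215),plate=(240,290,115,152)).items():
    print(n,np.abs(im0-im)[v0:v1,u0:u1].mean())
i2,_=snap('scene');h2=cv2.cvtColor(i2,cv2.COLOR_RGB2HSV)
o=((h2[...,0]<14)&(h2[...,1]>150)).astype(np.uint8);o[:, :300]=0;o[:,375:]=0;o[:205]=0;o[240:]=0
n,l,st,ce=cv2.connectedComponentsWithStats(o)
for i in range(1,n):
    if st[i,4]>8: print('plug',ce[i],st[i,4],onz('scene',*ce[i],15))
E
```

```text
929 [1.80778348e-03 1.28903016e+02] theta -0.0018077815126168152 z [126.52860989 133.43178347]
fin 60 (590.4453735351562, 201.27561950683594) (12.86860179901123, 85.29707336425781) 76.43289947509766
dish 1.6908212560386473
burner 1.211005291005291
plate 1.0162162162162163
plug [326.72727273 217.72727273] 11 [637.010227   172.48071062  15.        ]
plug [340.         218.84615385] 13 [644.97506154 212.00128861  15.        ]
```

```bash
python3 -c "
from plant import r
print(r.finish_job())"
```

```text
the job is handed in; nothing more can be done
None
```

I handed the job in: both plugs present (1 and 2) are in the tray under the block, the pin is back in its socket, the lid reads shut and stays down untouched, and the burner, well plate and dish look unmoved.

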